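# Fish the jar lid out from under the wire rack and close the jar

## Robot

A 6-joint arm with a two-finger parallel gripper is mounted at the origin on the work surface; the furniture and walls round the work are solid. World frame = base frame: x ahead of the robot, y to its left, z up, the work surface at z = 0. Lengths are in m, angles in degrees, forces in N, time in s.
With the tool pointing down it reaches from about 0.375 to 0.9 m from the base axis. Payload 3.1 kg.
Tool frame: the origin (TCP) lies midway between the tips of the shut fingers; the grasp point (between the pads) lies 19 mm behind it; z points along the fingers, y is the line along which they close (so a half turn about z gives the same grasp; the last joint's range is limited). The gripper opens to 87 mm and grips with 3 to 60 N. Pads are 19 mm wide; open, the fingers measure 117 mm over their backs; the gripper's body (75 mm by 190 mm) begins 51 mm behind the grasp point.
Start: joints at [-10.227, 30.224, 82.088, -0, 67.689, -10.227], TCP at [0.625, 0, 0.223] pointing down, gripper open.
Joint ranges: [-176.69, 176.69], [-43.24, 126.21], [12.49, 139.97], [-82, 262], [0, 151.66], [-163.58, 163.58]. Speed limits (degrees/s): [159.86, 159.86, 180, 180, 180, 180].

## Interface

Orientations are given as a 3x3 rotation matrix whose columns are the frame's x, y, z axes.
In Python, from rig import bot gives the robot as it stands.
- The arm moves only by the shell command python3 steer.py 'ROWS'. ROWS is rows parted by semicolons, their numbers by spaces, 1 to 20 of them, each of 7 numbers: dx, dy, dz in m, then a rotation vector rx, ry, rz in degrees, then the opening from 0.0 (shut) to 1.0 (fully open); each row is the pose to reach, as a shift and turn from the pose commanded when the command began, along the tool's axes at that moment; what a row does not reach only later rows make up. A row lasts 1/10 s, in which the tool goes at most 0.05 m and 8.59 degrees, less where a joint would pass 70% of its speed; a pose out of reach is approached as far as the arm can. The fingers move at their own pace and stop on an object; the grip force is fixed at half the most. Time passes only in rows, so rows that do not move let the fingers close. It prints the time, the measured TCP pose, the force, the opening and the grip force at its end.
- bot.read_state(): the state, without advancing time (a new reading comes with each control period).
- bot.capture(name): name is "scene" or "side" or "wrist"; returns a dict with "color" (384x512x3 uint8, red, green, blue), "K" (3x3 intrinsics, pixels), "view" (4x4, takes a point from world to camera coordinates); the wrist camera has in their place "mount" (4x4, takes a point from camera to tool coordinates, whose origin is the TCP and whose axes are the flange's). Camera axes: x right, y up, looking along -z (the intrinsics and any distortion apply to the point x, -y, -z); pixel columns grow to the right and rows downward; lengths in m; the calibration is good to about 2 mm. A picture is of the moment at which its call begins: read the wrist's pose just before it. There is no depth.
- bot.hand_in(): hands the job in; it is judged then, once.
The state is a dict: "time_s": time; "joint_positions": joint angles; "qvel": joint speeds; "tau": joint torques, N m; "position": TCP position; "tcp_rot": TCP orientation; "force": force on the tool from outside, world axes, zero at the start; "moment": the same for the moment, N m; "opening": opening from 0.0 (shut) to 1.0 (fully open); "grasp_force": force on a finger pad.
Only numpy, scipy, OpenCV 4.12 (cv2) and the standard library are available. Lean on these libraries where they do the work, as an engineer would, in place of code of your own. Each camera call takes 0.05 s, during which the arm holds its last target. There are 200 camera calls.

## Task

The wooden lid of the white storage jar has slid in under the lower shelf of the wire rack, where the gripper cannot get at it. Take the hooked rod by its handle, catch the lid's knob in the crook and draw the lid out along the worktop until it lies wholly clear of both shelves; do not touch the lid with the fingers before that. Then stand the rod down on its foot anywhere on the worktop outside the rack, and put the lid on the jar so that it sits flat and fully down; leave the mug and the small spice jar beside the rack alone.

Things in the scene. Friction and masses are not known exactly. Their poses are not given: they have to be found in the camera images.
- rack: Fixed two-tier wire rack, 260 mm long. Origin on the worktop under the lower shelf's centre; -x is the open front (faces the robot's left, about world +y), y along its length. Lower shelf: x -80 to +80 mm, y +-130, wires z 72 to 80, so a 72 mm gap below. Legs (14 mm feet) only at its four corners; end struts at y +-130 above z 187. Three containers are fixed on its shelves.
- rack_brow (a point): Middle of the front edge of the rack's upper shelf, at x -170, y 0, z 256 mm in the rack's frame; same axes as the rack. The upper shelf (8 mm thick, wires z 252 to 260) spans rack x -170 to +80, y +-130 mm: it overhangs the lower shelf's front by 90 mm.
- jar_lid: Round wooden lid, 100 mm across, 44 mm high, 0.1 kg, lying knob up on the worktop under the lower shelf. Origin at the centre of its underside, z up through the knob. From the bottom: plug 80 mm in diameter, z 0 to 8 mm; disc 100 mm in diameter, z 8 to 16 mm; cylindrical knob 24 mm in diameter, z 16 to 44 mm.
- jar: White ceramic storage jar, open, loose, 0.55 kg: outside diameter 100 mm, height 80 mm, inside diameter 90 mm. Origin at the centre of its underside, z up. With the lid on, the lid's disc lies on the rim and the lid's origin is 72 mm above the jar's.
- hook_rod: Loose steel rod, 0.14 kg, standing on its own foot and stable so. Origin on the worktop at the bend, z up, x forward to the crook. 10 mm round bar, centre line at z 5 mm, through (x,y mm) 0,0; 70,0; 85,24; 155,24; 170,10; 170,-12; 160,-24; 142,-24 (free tip). Foot plate: x -50 to +15, y +-30, z 0 to 6 mm. A handle leans back from the bend.
- rod_crook (a point): Where the centre of a 24 mm knob lies when caught in the rod's level crook: rod x 153, y 0, z 5 mm; same axes as the rod. Closed in front and on both sides, the crook opens backwards, and its free tip (at -y) ends at rod x 137, so a knob behind that can enter from -y. It can also be raised off a knob.
- rod_grip (a point): Point on the axis of the rod's black handle, 95 mm up from the bend: rod x -54.5, y 0, z 82.8 mm; same axes as the rod. The handle rises backwards along rod (-0.574, 0, 0.819), 35 degrees from vertical; its black grip, 14 mm wide along y and 20 mm thick, runs from 35 to 145 mm up. Pinch it along y with the fingers pointing down the handle.
- mug: Bystander, loose: orange mug, 101 mm high. Origin at its underside, z up.
- spice_jar: Bystander, loose: small spice jar with a gold cap, 43 mm wide, 96 mm high. Origin at the centre of its underside, z up.

How it is judged (in metres and radians):
On the way:
1. the lid lies on the worktop wholly clear of both shelves, drawn out with the rod ((x of jar_lid in the frame of rack below -0.22 m or x of jar_lid in the frame of rack above 0.13 m or y of jar_lid in the frame of rack below -0.18 m or y of jar_lid in the frame of rack above 0.18 m) and height (world z) of jar_lid below 0.012 m and angle between jar_lid's own z axis and vertical below 0.2 rad and contact force between the fingers and jar_lid below 0.1 N), for 0.2 s.
At the end, for the whole second after the job is handed in: Lid on the jar: centred within 8 mm, its origin 68 to 76 mm above the jar's, parallel within 0.06 rad; jar upright on the worktop; rod standing on its foot on the worktop (tilt under 0.1 rad) with bend and crook 20 mm or more outside the rack's outline; all at rest (horizontal distance between jar_lid and jar below 0.008 m and z of jar_lid in the frame of jar between 0.068 and 0.076 m and angle between the z axis of jar_lid and the z axis of jar, either way round below 0.06 rad and angle between jar's own z axis and vertical below 0.06 rad and height (world z) of jar between -0.01 and 0.01 m and linear speed of each of jar_lid, jar, hook_rod below 0.02 m/s and angle between hook_rod's own z axis and vertical below 0.1 rad and height (world z) of hook_rod between -0.01 and 0.01 m and (x of hook_rod in the frame of rack below -0.19 m or x of hook_rod in the frame of rack above 0.1 m or y of hook_rod in the frame of rack below -0.15 m or y of hook_rod in the frame of rack above 0.15 m) and (x of rod_crook in the frame of rack below -0.19 m or x of rod_crook in the frame of rack above 0.1 m or y of rod_crook in the frame of rack below -0.15 m or y of rod_crook in the frame of rack above 0.15 m)); the robot touches nothing.
It fails at once if the lid is touched with the fingers or the arm while it is still under a shelf (not (x of jar_lid in the frame of rack below -0.22 m or x of jar_lid in the frame of rack above 0.13 m or y of jar_lid in the frame of rack below -0.18 m or y of jar_lid in the frame of rack above 0.18 m) and contact force between any of the fingers, the arm and jar_lid above 0.5 N).
It fails at once if the orange mug is pushed more than 30 mm away or tipped over (distance of mug from where it was at the start of the episode above 0.03 m or angle between mug's own z axis and vertical above 0.5 rad).
It fails at once if the spice jar is pushed more than 30 mm away or tipped over (distance of spice_jar from where it was at the start of the episode above 0.03 m or angle between spice_jar's own z axis and vertical above 0.5 rad).
It also fails if it takes over 58 s, if anything falls off the work surface, if the arm or the gripper's body presses on something with over 40 N, if the wrist force passes 120 N, or if a joint passes its speed limit or range.

## Working session

There is one attempt and no reset: what is moved stays moved. The work goes in short steps, Python scripts to look and compute and a shell command to move; the robot and the scene stay as the last step left them, time stands still between calls to the robot, and variables do not carry over. Pictures are saved under pics/ and viewed, at most 10 in all, crops included, and the job is handed in when it is done.

```bash
ls; mkdir -p pics
cat > h.py <<'E'
import numpy as np, cv2
from rig import bot
def snap(name,fn=None):
    s=bot.read_state(); d=bot.capture(name)
    if name=="wrist":
        T=np.eye(4); T[:3,:3]=np.array(s["tcp_rot"]); T[:3,3]=s["position"]
        c2w=T@np.array(d["mount"])
    else: c2w=np.linalg.inv(np.array(d["view"]))
    d["c2w"]=c2w
    if fn: cv2.imwrite("pics/"+fn,d["color"][:,:,::-1])
    return d
def ray(d,u,v):
    K=np.array(d["K"]); p=np.array([(u-K[0,2])/K[0,0],(v-K[1,2])/K[1,1]])
    r=d["c2w"][:3,:3]@np.array([p[0],-p[1],-1.]); return d["c2w"][:3,3],r/np.linalg.norm(r)
def onz(d,u,v,z):
    o,r=ray(d,u,v); return o+r*(z-o[2])/r[2]
def proj(d,P):
    c=np.linalg.inv(d["c2w"])@np.append(P,1); K=np.array(d["K"])
    return np.array([K[0,0]*c[0]/-c[2]+K[0,2],K[1,1]*-c[1]/-c[2]+K[1,2]])
def tri(rs):
    A=np.zeros((3,3));b=np.zeros(3)
    for o,r in rs:
        M=np.eye(3)-np.outer(r,r);A+=M;b+=M@o
    return np.linalg.solve(A,b)
E
python3 - <<'E'
from h import *
ds={n:snap(n) for n in("scene","side","wrist")}
import pickle; pickle.dump(ds,open("d0.pkl","wb"))
for n in ds: cv2.imwrite(f"pics/{n}0.png",cv2.resize(ds[n]["color"][:,:,::-1],(800,600))); print(n,ds[n]["c2w"].round(3).tolist(),np.array(ds[n]["K"]).round(1).tolist(),[k for k in ds[n]])
print(bot.read_state())
E
```

```text
pics
rig.py
steer.py
scene [[-0.886, 0.253, -0.39, 0.039], [-0.464, -0.516, 0.72, 0.908], [-0.019, 0.819, 0.574, 0.894], [0.0, 0.0, 0.0, 1.0]] [[372.4, 0.0, 259.0], [0.0, 372.4, 192.8], [0.0, 0.0, 1.0]] ['color', 'K', 'view', 'c2w']
side [[-0.948, 0.176, -0.265, 0.098], [-0.318, -0.558, 0.767, 1.19], [-0.013, 0.811, 0.585, 1.08], [0.0, 0.0, 0.0, 1.0]] [[455.6, 0.0, 252.1], [0.0, 455.6, 189.2], [0.0, 0.0, 1.0]] ['color', 'K', 'view', 'c2w']
wrist [[1.0, -0.001, -0.001, 0.626], [0.001, 0.955, 0.296, 0.082], [0.001, -0.296, 0.955, 0.383], [0.0, 0.0, 0.0, 1.0]] [[273.6, 0.0, 256.8], [0.0, 273.6, 191.2], [0.0, 0.0, 1.0]] ['color', 'K', 'mount', 'c2w']
{'time_s': 0.15, 'joint_positions': array([-1.02245127e+01,  3.02595165e+01,  8.20658983e+01,  1.88421238e-02,
        6.76122440e+01, -1.02271421e+01]), 'qvel': array([-0.0615849 , -0.00656684,  0.06584682,  0.08428167,  0.01328368,
       -0.00512163]), 'tau': array([-1.37973949e-01, -4.39238942e+01, -1.63629538e+01, -9.52759827e-02,
        7.15018418e-01,  8.76231934e-03]), 'position': array([6.25574986e-01, 5.05023676e-05, 2.22283336e-01]), 'tcp_rot': array([[ 7.91348560e-05,  9.99999364e-01,  1.12477500e-03],
       [ 9.99999991e-01, -7.92542456e-05,  1.06101132e-04],
       [ 1.06190208e-04,  1.12476659e-03, -9.99999362e-01]]), 'force': array([ 0.39987891,  0.56924852, -0.32445997]), 'moment': array([ 0.03762815, -0.08258579, -0.04360954]), 'grasp_force': 1.2697771936655045, 'opening': 0.9966800209009565}
```

View pics/scene0.png

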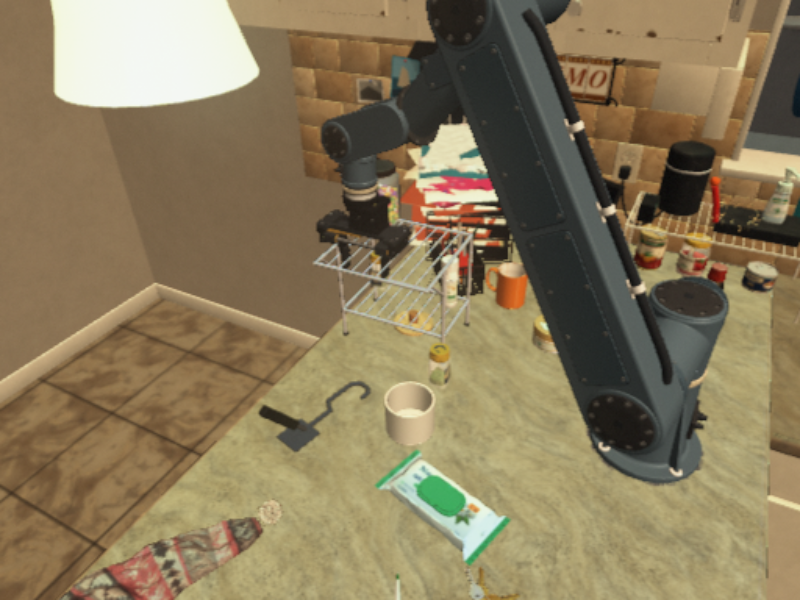

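View pics/side0.png

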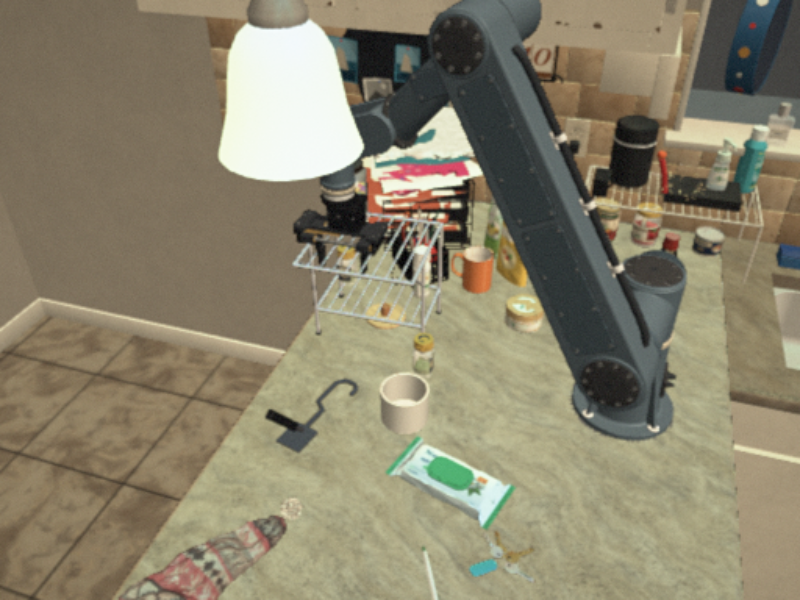

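View pics/wrist0.png

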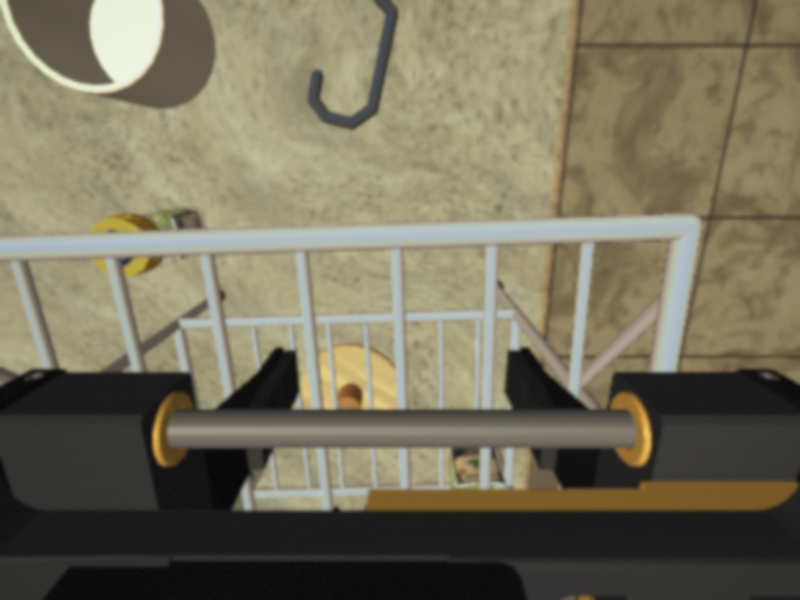

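The rack is under the gripper: its upper front corner is at scene (315,262), side (295,262) and wrist (700,222). The lid shows through the lower shelf at wrist (350,385). The rod is at scene (320,410), the jar at (410,410) and the spice jar at (440,365).

```bash
python3 - <<'E'
from h import *
import pickle; ds=pickle.load(open("d0.pkl","rb"))
s=.64
def T(name,**k):
    rs=[ray(ds[n],u*s,v*s) for n,(u,v) in k.items()]; P=tri(rs)
    print(name,P.round(3),[np.round(proj(ds[n],P)/s-np.array(k[n]),1).tolist() for n in k])
T("upcornerR",scene=(315,262),side=(295,262),wrist=(700,222))
T("cornerL",scene=(438,285),side=(424,277))
T("lidknob",scene=(413,314),side=(386,308),wrist=(350,392))
T("spicecap",scene=(440,352),side=(424,341),wrist=(126,245))
T("hooktip",scene=(368,392),side=(354,390),wrist=(317,73))
for n,p in dict(scene=(410,400),side=(404,390)).items(): print("jar rim",n,onz(ds[n],p[0]*s,p[1]*s,.08).round(3))
for n,p in dict(scene=(264,410),side=(270,414)).items(): print("handle top",n,onz(ds[n],p[0]*s,p[1]*s,.12).round(3))
print("footL",[onz(ds['side'],p[0]*s,p[1]*s,0).round(3) for p in((318,333),(439,312))])
for n in("scene","side"):
  c=ds[n]["color"][:,:,::-1]; x,y=(150,120) if n=="scene" else (150,120)
  cv2.imwrite(f"pics/{n}c.png",cv2.resize(c[y:y+180,x:x+180],(600,600),interpolation=cv2.INTER_CUBIC))
print(bot.read_state()['time_s'])
E
cd pics; python3 -c "
import cv2,numpy as np;cv2.imwrite('both.png',np.hstack([cv2.resize(cv2.imread(f),(400,400)) for f in('scenec.png','sidec.png')]))"
```

```text
upcornerR [0.708 0.067 0.262] [[-0.2, -1.2], [-0.6, 0.6], [-10.0, 0.4]]
cornerL [0.426 0.055 0.275] [[-0.0, 0.0], [0.0, -0.0]]
lidknob [ 0.576 -0.12   0.038] [[-1.1, 1.3], [-1.2, 0.3], [-5.0, 5.9]]
spicecap [0.432 0.028 0.085] [[-0.3, -0.2], [-0.0, 0.5], [-1.1, 1.1]]
hooktip [0.555 0.147 0.013] [[-3.5, 1.0], [-0.1, -0.5], [-7.7, 6.3]]
jar rim scene [0.425 0.181 0.08 ]
jar rim side [0.428 0.183 0.08 ]
handle top scene [0.635 0.36  0.12 ]
handle top side [0.635 0.362 0.12 ]
footL [array([ 0.715, -0.025,  0.   ]), array([ 0.458, -0.194,  0.   ])]
0.15
```

View pics/sidec.png

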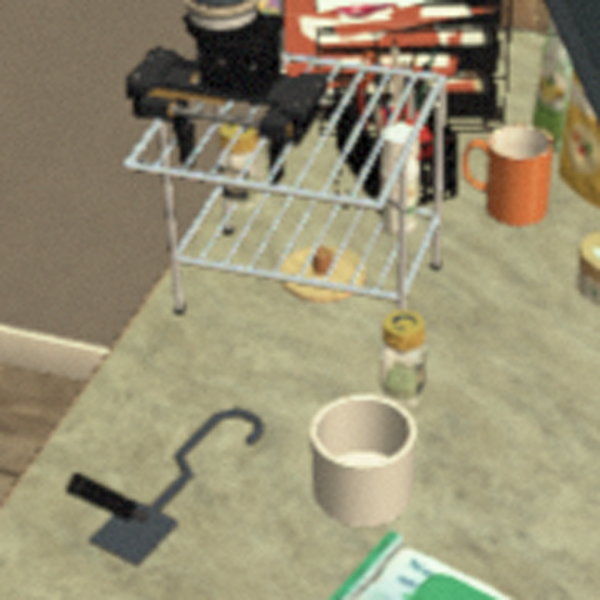

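The picture shows the fingers poking between the upper shelf's wires, with the lid under the shelf's centre, the spice jar at (404,340) and the jar at (362,440). I'll lift straight up, then move over the rod for a clear view.

```bash
python3 steer.py '0 0 -.02 0 0 0 1;0 0 -.06 0 0 0 1;0 0 -.1 0 0 0 1;0 0 -.15 0 0 0 1;0.05 0 -.2 0 0 0 1;.1 0 -.2 0 0 0 1;.15 0 -.2 0 0 0 1;.2 0 -.2 0 0 0 1;.2 0 -.2 0 0 0 1;.2 0 -.2 0 0 0 1'
python3 - <<'E'
from h import *
ds={n:snap(n) for n in("scene","side","wrist")}
import pickle; pickle.dump(ds,open("d1.pkl","wb"))
cv2.imwrite("pics/w1.png",cv2.resize(ds["wrist"]["color"][:,:,::-1],(800,600)))
c=ds["scene"]["color"][110:300,150:390,::-1]
cv2.imwrite("pics/s1.png",cv2.resize(c,(760,602)[:1]+(600,),interpolation=cv2.INTER_CUBIC))
print(bot.read_state()['position'])
E
```

```text
time_s: 1.15
position: [0.6239, 0.2024, 0.4215]
tcp_rot: [[-0.004, 1.0, -0.002], [1.0, 0.004, -0.0], [-0.0, -0.002, -1.0]]
force: [-1.8, -0.5, -1.2]
opening: 1.001
grasp_force: 0.0
[0.62486755 0.19850255 0.42193085]
```

View pics/w1.png

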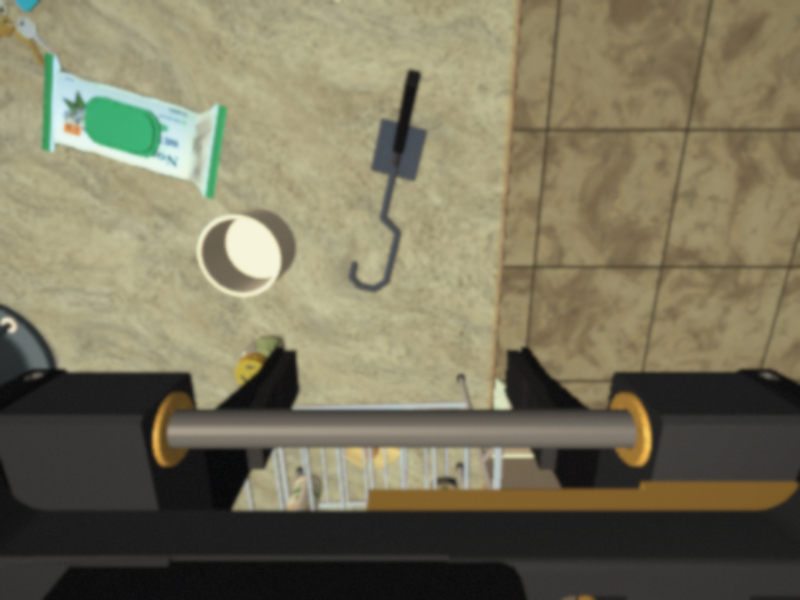

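View pics/s1.png

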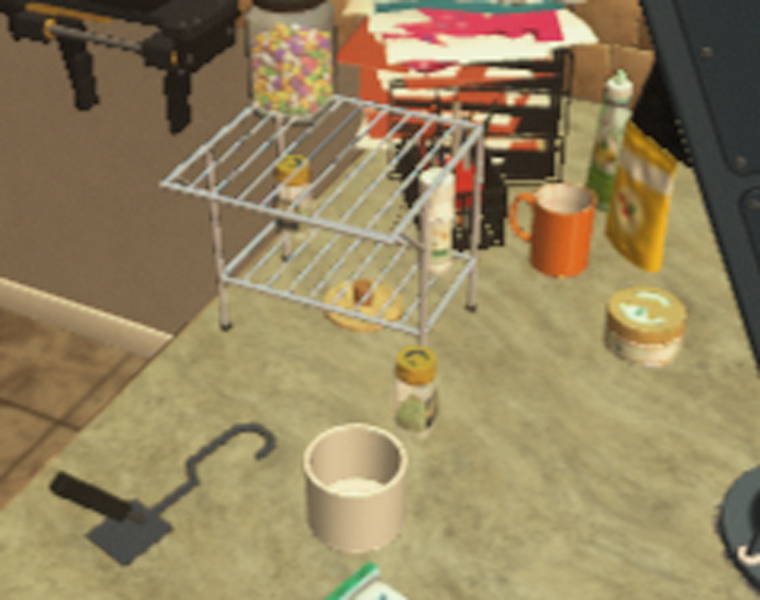

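The wrist view shows the rod with its bend near (398,165), crook arc near (370,290) and handle top at (414,73). The jar rim centre is at (239,255). The scene crop shows the rack's corners at (163,184), (402,240), (224,279) and (424,331), and the knob top at (363,284).

```bash
cat > fit.py <<'E'
from h import *
import pickle; ds=pickle.load(open("d1.pkl","rb")); d0=pickle.load(open("d0.pkl","rb"))
s=.64; S,W,Si=ds["scene"],ds["wrist"],ds["side"]
def fit2(A,B):
    A,B=np.array(A),np.array(B)[:,:2];a,b=A.mean(0),B.mean(0);H=(A-a).T@(B-b)
    th=np.arctan2(H[0,1]-H[1,0],H[0,0]+H[1,1]);R=np.array([[np.cos(th),-np.sin(th)],[np.sin(th),np.cos(th)]])
    t=b-R@a; return th,t,np.linalg.norm(B-A@R.T-t,axis=1)
V=[(70,0),(85,24),(155,24),(170,10),(170,-12),(160,-24),(137,-24)]
P=[(383,217),(399,235),(387,282),(375,290),(361,286),(353,278),(354,262)]
F=[(-50,30),(15,30),(-50,-30),(15,-30)];FP=[(427,130),(413,180),(381,119),(372,168)]
th,t,r=fit2(np.array(V+F)/1000,[onz(W,u*s,v*s,.005) for u,v in P+FP]); print("rod",np.degrees(th),t,(r*1000).round(1))
sc=lambda u,v:(150+u*240/760,110+v*190/600)
R=[(-.17,-.13,.256),(-.17,.13,.256),(-.08,-.13,.076),(-.08,.13,.076),(.08,.13,.256)]
RP=[(163,184),(402,240),(224,279),(424,331),(482,127)]
# which end: rack -x ~ world +y => rack y ~ world +x
for sg in (1,-1):
  th,t,r=fit2([(a[0],sg*-a[1]) for a in R],[onz(S,*sc(*p),a[2]) for a,p in zip(R,RP)]); print("rack",sg,np.degrees(th),t,(r*1000).round(1))
print("knobtop",onz(S,*sc(363,284),.044))
# colour masks: jar body tests + lid
print("jar wrist",onz(W,239*s,255*s,.08),"scene",onz(S,*sc(355,466),.08))
print("jar tri",tri([ray(W,239*s,255*s),ray(S,*sc(355,466))]))
print("spice",tri([ray(W,253*s,370*s),ray(S,*sc(416,360))]))
print("grip top",tri([ray(W,414*s,73*s),ray(S,*sc(58,484))]))
print("lid d0 wrist",onz(d0["wrist"],350*s,385*s,.044))
E
python3 fit.py
```

```text
rod -103.09898909391008 [0.61662721 0.28223984] [1.3 2.9 0.5 0.7 1.9 0.9 2.7 0.5 3.3 1.3 4.3]
rack 1 -87.1409706004082 [ 0.58264657 -0.10957426] [4.7 5.6 2.4 3.6 3. ]
rack -1 139.22572996330032 [0.50585698 0.04757261] [ 33.1 240.3 128.6  72.3 216.7]
knobtop [ 0.57364091 -0.12519302  0.044     ]
jar wrist [0.4309911  0.17868656 0.08      ] scene [0.42287862 0.18764835 0.08      ]
jar tri [0.4275314  0.17725518 0.06935682]
spice [0.43375324 0.02872608 0.08803907]
grip top [0.63548318 0.36544659 0.12082668]
lid d0 wrist [ 0.58133324 -0.1035992   0.044     ]
```

```bash
cat >> fit.py <<'E'
print("--- lid")
for n,d in(("scene",S),("side",Si),("w0",d0["wrist"]),("w1",W)):
    hsv=cv2.cvtColor(d["color"],cv2.COLOR_RGB2HSV); m=cv2.inRange(hsv,(10,70,120),(28,255,255))
    # restrict to a window about the expected disc
    c=np.array([proj(d,(.576+.06*a,-.12+.06*b,.02)) for a in(-1,1) for b in(-1,1)]);lo=np.maximum(c.min(0),0).astype(int);hi=c.max(0).astype(int)
    w=np.zeros_like(m);w[lo[1]:hi[1],lo[0]:hi[0]]=1;m=m*w
    ys,xs=np.nonzero(m)
    if len(xs)<10: print(n,"none");continue
    pts=np.array([onz(d,u,v,.016)[:2] for u,v in zip(xs,ys)])
    print(n,len(xs),"x",pts[:,0].min().round(4),pts[:,0].max().round(4),"y",pts[:,1].min().round(4),pts[:,1].max().round(4),"minEnc",cv2.minEnclosingCircle(pts.astype(np.float32)))
print("disc c scene",onz(S,*sc(363,302),.014),"pompom",onz(S,270*s,512*s,0),"edge",onz(W,505*s,200*s,0))
# rod grip targets
def target(o,h,up):
    c,sn=np.cos(h),np.sin(h);R=np.array([[c,-sn,0],[sn,c,0],[0,0,1]])
    p=np.array([*o])+R@np.array([-.574*up,0,.819*up+.005])
    Rt=R@np.array([[-.819,0,.574],[0,1,0],[-.574,0,-.819]]); return p+Rt[:,2]*.019,Rt
from scipy.spatial.transform import Rotation as Ro
def delta(p,Rt):
    st=bot.read_state();R0=np.array(st["tcp_rot"]);return R0.T@(p-st["position"]),np.degrees(Ro.from_matrix(R0.T@Rt).as_rotvec())
p,Rt=target((.6166,.2822,0),np.radians(-103.1),.095)
for b in(.12,0): 
    a=delta(p-Rt[:,2]*b,Rt); print("grip d",b,(p-Rt[:,2]*b).round(4),a[0].round(4),a[1].round(2))
E
python3 fit.py | sed -n '/---/,$p'
```

```text
--- lid
scene 789 x 0.4836 0.6966 y -0.2299 -0.0246 minEnc ((0.5901150107383728, -0.12623319029808044), 0.11224164068698883)
side 257 x 0.5252 0.626 y -0.1791 -0.0665 minEnc ((0.5765095353126526, -0.12286089360713959), 0.05647669732570648)
w0 1730 x 0.5282 0.6211 y -0.1455 -0.0729 minEnc ((0.5760068297386169, -0.12068720906972885), 0.05069895088672638)
w1 308 x 0.5374 0.6207 y -0.1782 -0.1373 minEnc ((0.5790393352508545, -0.14604032039642334), 0.04215596616268158)
disc c scene [ 0.57534772 -0.12787746  0.014     ] pompom [0.55788554 0.46868981 0.        ] edge [0.76265187 0.23727676 0.        ]
grip d 0.12 [0.6421 0.3918 0.1655] [0.1936 0.0173 0.2561] [  3.91 -34.79  12.63]
grip d 0 [0.6265 0.3247 0.0672] [0.1267 0.002  0.3545] [  3.91 -34.79  12.63]
```

```bash
python3 steer.py '.03 .003 .03 .7 -6 2.2 1;.06 .006 .07 1.4 -12 4.4 1;.09 .009 .11 2.1 -18 6.6 1;.12 .012 .15 2.7 -24 8.8 1;.15 .015 .19 3.3 -30 11 1;.18 .017 .23 3.91 -34.79 12.63 1;.1936 .0173 .2561 3.91 -34.79 12.63 1;.1936 .0173 .2561 3.91 -34.79 12.63 1;.1936 .0173 .2561 3.91 -34.79 12.63 1;.1936 .0173 .2561 3.91 -34.79 12.63 1'
python3 - <<'E'
from h import *
d=snap("wrist","g1.png"); s=snap("side"); st=bot.read_state(); print(st["position"],st["joint_positions"].round(1))
c=s["color"][180:330,130:330,::-1]
cv2.imwrite("pics/g1s.png",np.hstack([cv2.resize(d["color"][:,:,::-1],(400,300)),cv2.resize(c,(400,300))]))
E
```

```text
time_s: 2.3
position: [0.6447, 0.3917, 0.171]
tcp_rot: [[0.191, 0.974, -0.125], [0.799, -0.228, -0.556], [-0.57, 0.006, -0.822]]
force: [-2.1, -0.4, -0.4]
opening: 1.0
grasp_force: 0.0
[0.64438591 0.39226435 0.1715167 ] [ 32.2  58.5  38.2 -25.  107.6  43.1]
```

View pics/g1s.png

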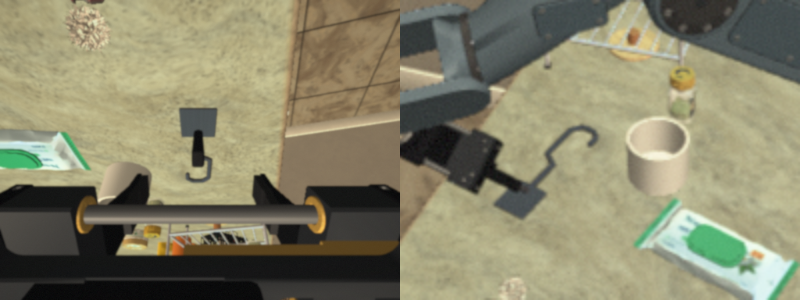

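The picture shows the handle at (199,145), centred between the finger tips (147 and 255). I'll go down along it and close.

```bash
python3 steer.py '0 0 .03 0 0 0 1;0 0 .06 0 0 0 1;0 0 .09 0 0 0 1;0 0 .11 0 0 0 1;0 0 .123 0 0 0 1;0 0 .123 0 0 0 1;0 0 .123 0 0 0 .5;0 0 .123 0 0 0 0;0 0 .123 0 0 0 0;0 0 .123 0 0 0 0;0 0 .123 0 0 0 0;0 0 .123 0 0 0 0'
```

```text
time_s: 3.6
position: [0.6265, 0.3252, 0.0656]
tcp_rot: [[0.185, 0.974, -0.128], [0.799, -0.225, -0.558], [-0.573, 0.001, -0.82]]
force: [-1.8, -0.2, -0.9]
opening: 0.539
grasp_force: 0.0
```

```bash
python3 steer.py '0 0 0 0 0 0 0;0 0 0 0 0 0 0;0 0 0 0 0 0 0;0 0 0 0 0 0 0;0 0 0 0 0 0 0;0 0 0 0 0 0 0;0 0 0 0 0 0 0;0 0 0 0 0 0 0'
cat > rodplan.py <<'E'
# usage: rodplan.py lift x y heading  -> delta to put rod origin there (rigid grasp as designed)
import sys; from h import *; from scipy.spatial.transform import Rotation as Ro
def rodT(st): # rod pose implied by the tool pose
    R=np.array(st["tcp_rot"])@np.array([[-.819,0,-.574],[0,1,0],[.574,0,-.819]])
    p=np.array(st["position"])-np.array(st["tcp_rot"])[:,2]*.019
    return p-R@np.array([-.574*.095,0,.819*.095+.005]),R
if __name__=="__main__":
    st=bot.read_state();p,R=rodT(st);print("rod now",p.round(4),"head",np.degrees(np.arctan2(R[1,0],R[0,0])).round(2),"tilt",np.degrees(np.arccos(R[2,2])).round(2), "crook",(p+R@[.153,0,.005]).round(4))
    if len(sys.argv)>4:
        z,x,y,h=map(float,sys.argv[1:5]);Rn=Ro.from_euler("z",h,degrees=True).as_matrix()
        Rt=Rn@np.array([[-.819,0,.574],[0,1,0],[-.574,0,-.819]])
        pt=np.array([x,y,z])+Rn@np.array([-.574*.095,0,.819*.095+.005])+Rt[:,2]*.019
        R0=np.array(st["tcp_rot"]);print("d",(R0.T@(pt-st["position"])).round(4).tolist(),np.degrees(Ro.from_matrix(R0.T@Rt).as_rotvec()).round(2).tolist())
E
python3 - <<'E'
from rodplan import *
st=bot.read_state();print(st["opening"],st["grasp_force"],rodT(st)[0])
# plan: lid in rack frame, entry poses
L=np.array([.576,-.122])
h=np.radians(-90);R=np.array([[np.cos(h),-np.sin(h)],[np.sin(h),np.cos(h)]])
for n,k in(("pre",(230/1e3,-.05)),("in side",(.105,-.05)),("catch-lat",(.105,0)),("caught",(.153,0))): print(n,L-R@np.array(k))
E
python3 rodplan.py .025 .526 .108 -90
```

```text
time_s: 4.4
position: [0.6265, 0.325, 0.0655]
tcp_rot: [[0.185, 0.974, -0.128], [0.799, -0.225, -0.558], [-0.572, 0.001, -0.82]]
force: [-2.7, 0.7, -2.3]
opening: 0.158
grasp_force: 30.0
0.15766678582565877 29.994802996516228 [ 0.61673998  0.28263479 -0.00185776]
pre [0.626 0.108]
in side [ 0.626 -0.017]
catch-lat [ 0.576 -0.017]
caught [0.576 0.031]
rod now [ 0.6167  0.2826 -0.0019] head -103.02 tilt nan crook [0.5823 0.1335 0.0029]
d [-0.1724, -0.0588, 0.0877] [-7.42, -0.1, -10.7]rodplan.py:8: RuntimeWarning: invalid value encountered in arccos
  st=bot.read_state();p,R=rodT(st);print("rod now",p.round(4),"head",np.degrees(np.arctan2(R[1,0],R[0,0])).round(2),"tilt",np.degrees(np.arccos(R[2,2])).round(2), "crook",(p+R@[.153,0,.005]).round(4))
```

```bash
python3 steer.py '-.009 0 -.013 0 0 0 0;-.017 0 -.025 0 0 0 0;-.017 0 -.025 0 0 0 0;-.017 0 -.025 0 0 0 0' ; python3 rodplan.py .027 .628 .13 -90 2>/dev/null
python3 - <<'E'
from h import *
import pickle
ds={n:snap(n) for n in("scene","side","wrist")};pickle.dump(ds,open("d2.pkl","wb"))
s=ds["scene"]["color"][210:300,150:270,::-1];t=ds["side"]["color"][220:310,150:270,::-1];w=ds["wrist"]["color"][:,:,::-1]
cv2.imwrite("pics/l.png",np.vstack([np.hstack([cv2.resize(s,(400,300)),cv2.resize(t,(400,300))]),np.hstack([cv2.resize(w,(400,300)),cv2.resize(w[100:250,150:350],(400,300))])]))
E
```

```text
time_s: 4.8
position: [0.6273, 0.3258, 0.0974]
tcp_rot: [[0.187, 0.974, -0.126], [0.8, -0.225, -0.557], [-0.571, 0.003, -0.821]]
force: [-1.5, 0.4, -1.9]
opening: 0.157
grasp_force: 30.0
rod now [0.6177 0.2835 0.03  ] head -103.01 tilt nan crook [0.5832 0.1344 0.0344]
d [-0.1198, 0.035, 0.0872] [-7.3, -0.19, -10.78]
```

View pics/l.png

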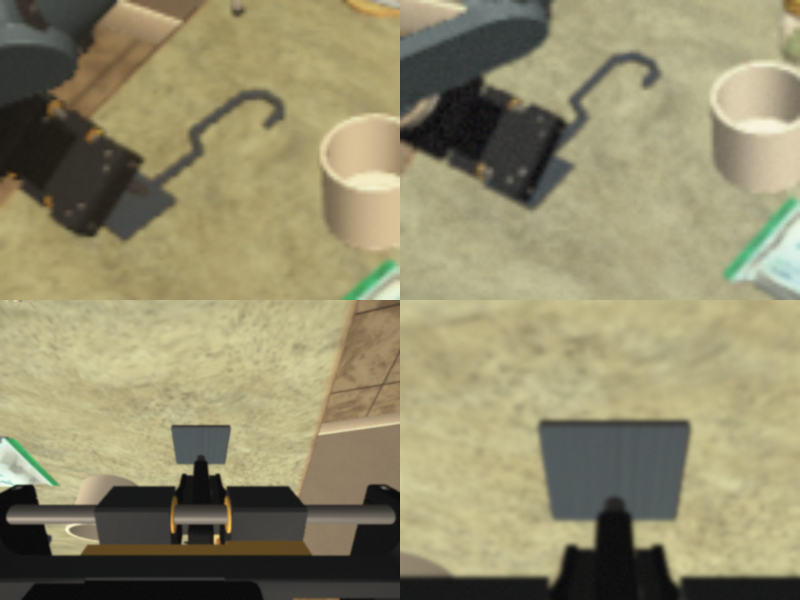

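The rod is lifted, with its crook end at scene crop (267,126) and side crop (648,84). I'll compare the seen tip with the predicted one to check for sag.

Run:
```python
from rodplan import *
import pickle; ds=pickle.load(open("d2.pkl","rb"));p,R=rodT(bot.read_state())
for k in((.14,-.024,.005),(.17,-.001,.005),(.085,.024,.005)):
    P=p+R@np.array(k)
    for n,(x,y) in dict(scene=(150,210),side=(150,220)).items():
        for dz in(0,-.01): q=proj(ds[n],P+[0,0,dz]);print(k,n,dz,((q-[x,y])*400/120).round(0)+([0,0] if n=="scene" else [400,0]))
```

```text
(0.14, -0.024, 0.005) scene 0 [268. 125.]
(0.14, -0.024, 0.005) scene -0.01 [268. 132.]
(0.14, -0.024, 0.005) side 0 [646.  85.]
(0.14, -0.024, 0.005) side -0.01 [646.  92.]
(0.17, -0.001, 0.005) scene 0 [272.  99.]
(0.17, -0.001, 0.005) scene -0.01 [273. 107.]
(0.17, -0.001, 0.005) side 0 [644.  60.]
(0.17, -0.001, 0.005) side -0.01 [644.  67.]
(0.085, 0.024, 0.005) scene 0 [195. 133.]
(0.085, 0.024, 0.005) scene -0.01 [196. 141.]
(0.085, 0.024, 0.005) side 0 [575. 100.]
(0.085, 0.024, 0.005) side -0.01 [576. 108.]
```

```bash
python3 steer.py '-.02 .006 .0145 -1.2 0 -1.8 0;-.04 .012 .029 -2.4 0 -3.6 0;-.06 .018 .0435 -3.6 0 -5.4 0;-.08 .024 .058 -4.8 0 -7.2 0;-.1 .03 .0725 -6 -.1 -9 0;-.1198 .035 .0872 -7.3 -.19 -10.78 0;-.1198 .035 .0872 -7.3 -.19 -10.78 0;-.1198 .035 .0872 -7.3 -.19 -10.78 0' ; python3 rodplan.py .027 .628 -.015 -90 2>/dev/null
```

```text
time_s: 5.75
position: [0.627, 0.1726, 0.0926]
tcp_rot: [[-0.001, 1.0, -0.004], [0.818, -0.001, -0.575], [-0.575, -0.004, -0.818]]
force: [-1.4, 0.3, -2.4]
opening: 0.16
grasp_force: 30.0
rod now [0.6267 0.1289 0.0254] head -90.09 tilt nan crook [ 0.6265 -0.0241  0.0306]
d [-0.1188, 0.0012, 0.0814] [-0.22, 0.08, 0.05]
```

```bash
python3 steer.py '-.0297 0 .02 0 0 0 0;-.0594 .001 .0407 0 0 0 0;-.089 .001 .061 0 0 0 0;-.1188 .0012 .0814 0 0 0 0;-.1188 .0012 .0814 0 0 0 0;-.1188 .0012 .0814 0 0 0 0' ; python3 rodplan.py .027 .576 -.017 -90 2>/dev/null
python3 - <<'E'
from h import *
import pickle
ds={n:snap(n) for n in("scene","side")};pickle.dump(ds,open("d3.pkl","wb"))
s=ds["scene"]["color"][150:240,200:320,::-1];t=ds["side"]["color"][140:230,180:300,::-1]
cv2.imwrite("pics/e.png",np.hstack([cv2.resize(s,(400,300)),cv2.resize(t,(400,300))]))
E
```

```text
time_s: 6.35
position: [0.629, 0.0292, 0.0945]
tcp_rot: [[-0.0, 1.0, -0.002], [0.818, -0.001, -0.575], [-0.575, -0.002, -0.818]]
force: [-1.7, -0.9, -1.8]
opening: 0.156
grasp_force: 30.0
rod now [ 0.6288 -0.0145  0.0273] head -90.07 tilt nan crook [ 0.6286 -0.1675  0.0324]
d [-0.0019, -0.053, 0.0019] [-0.13, 0.04, 0.01]
```

View pics/e.png

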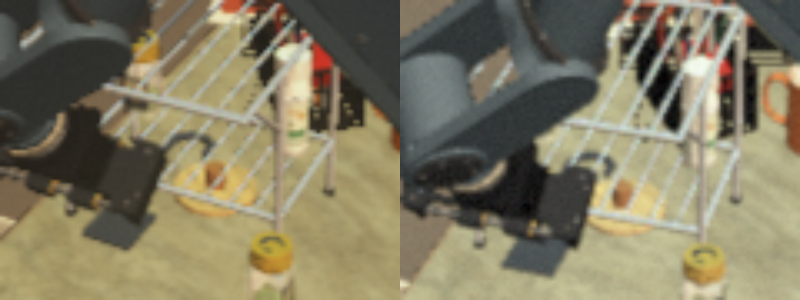

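The crook arc at (190,140) is past the knob at (215,175) and beside it. Next I'll shift sideways.

```bash
python3 steer.py '0 -.018 .001 0 0 0 0;-.001 -.036 .001 0 0 0 0;-.0019 -.053 .0019 0 0 0 0;-.0019 -.053 .0019 0 0 0 0;-.0019 -.053 .0019 0 0 0 0' ; python3 rodplan.py .027 .576 .30 -90 2>/dev/null
```

```text
time_s: 6.95
position: [0.576, 0.0281, 0.0945]
tcp_rot: [[-0.003, 1.0, 0.0], [0.818, 0.003, -0.575], [-0.575, -0.002, -0.818]]
force: [-1.8, -0.1, -2.1]
opening: 0.158
grasp_force: 30.0
rod now [ 0.576  -0.0156  0.0273] head -89.85 tilt nan crook [ 0.5764 -0.1686  0.0325]
d [0.2583, 0.0008, -0.1812] [0.01, 0.07, 0.18]
```

```bash
python3 steer.py '.016 0 -.011 0 0 0 0;.032 0 -.022 0 0 0 0;.048 0 -.034 0 0 0 0;.064 0 -.045 0 0 0 0;.08 0 -.056 0 0 0 0;.097 0 -.068 0 0 0 0;.113 0 -.079 0 0 0 0;.129 0 -.09 0 0 0 0;.145 0 -.102 0 0 0 0;.161 0 -.113 0 0 0 0;.177 0 -.124 0 0 0 0;.194 0 -.136 0 0 0 0;.21 0 -.147 0 0 0 0;.226 0 -.158 0 0 0 0;.242 0 -.17 0 0 0 0;.2583 0 -.1812 0 0 0 0;.2583 0 -.1812 0 0 0 0;.2583 0 -.1812 0 0 0 0'; python3 rodplan.py .06 .576 .31 -90 2>/dev/null
python3 - <<'E'
from h import *
import pickle
ds={n:snap(n) for n in("scene","side")};pickle.dump(ds,open("d4.pkl","wb"))
s=ds["scene"]["color"][180:300,170:330,::-1];t=ds["side"]["color"][180:300,160:320,::-1]
cv2.imwrite("pics/f.png",np.hstack([cv2.resize(s,(400,300)),cv2.resize(t,(400,300))]))
E
```

```text
time_s: 8.75
position: [0.5751, 0.3425, 0.0937]
tcp_rot: [[-0.003, 1.0, -0.002], [0.818, 0.001, -0.576], [-0.576, -0.003, -0.818]]
force: [-1.2, -0.0, -2.5]
opening: 0.158
grasp_force: 30.0
rod now [0.5749 0.2988 0.0265] head -89.94 tilt nan crook [0.5751 0.1458 0.0318]
d [-0.0103, 0.0008, -0.0338] [-0.11, 0.12, 0.15]
```

View pics/f.png

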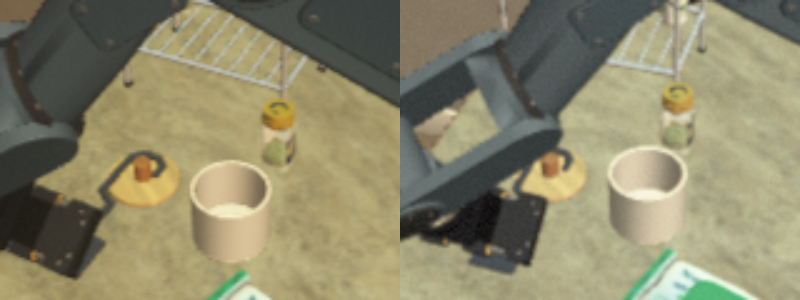

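The lid is out, caught at (143,168), and far from the rack. Next I'll raise the rod off the knob and move it away.

```bash
python3 rodplan.py .03 .576 .294 -90 2>/dev/null|tail -1;python3 rodplan.py .065 .576 .295 -90 2>/dev/null|tail -1; python3 rodplan.py .065 .65 .38 -90 2>/dev/null|tail -1
```

```text
d [-0.005, 0.0008, -0.0006] [-0.18, 0.14, 0.09]
d [-0.0243, 0.0007, -0.0298] [-0.18, 0.14, 0.09]
d [0.0451, 0.0746, -0.079] [-0.18, 0.14, 0.09]
```

```bash
python3 steer.py '-.005 0 -.0006 0 0 0 0;-.005 0 -.0006 0 0 0 0;-.012 0 -.01 0 0 0 0;-.018 0 -.02 0 0 0 0;-.0243 0 -.0298 0 0 0 0;-.0243 0 -.0298 0 0 0 0;-.0243 0 -.0298 0 0 0 0;0 .025 -.046 0 0 0 0;.022 .05 -.063 0 0 0 0;.0451 .0746 -.079 0 0 0 0;.0451 .0746 -.079 0 0 0 0;.0451 .0746 -.079 0 0 0 0'; python3 rodplan.py .001 .65 .38 -90 2>/dev/null;python3 -c "
from rig import bot;print(bot.read_state()['joint_positions'])"
```

```text
time_s: 10.05
position: [0.6493, 0.4241, 0.1304]
tcp_rot: [[-0.003, 1.0, -0.005], [0.817, -0.0, -0.577], [-0.577, -0.006, -0.817]]
force: [-2.5, -0.5, -3.0]
opening: 0.158
grasp_force: 30.0
rod now [0.6489 0.3802 0.0633] head -90.0 tilt nan crook [0.6489 0.2272 0.0688]
d [0.0355, 0.0011, 0.051] [-0.26, 0.21, 0.18]
[ 35.49148899  60.74719766  39.45210159 -28.39871122 100.87670013
  35.21882172]
```

```bash
python3 steer.py '.012 0 .017 0 0 0 0;.024 0 .034 0 0 0 0;.031 0 .044 0 0 0 0;.0345 .001 .0495 0 0 0 0;.0355 .001 .051 0 0 0 0;.0355 .001 .051 0 0 0 0;.0355 .001 .051 0 0 0 0'; python3 rodplan.py -.0015 .65 .38 -90 2>/dev/null
```

```text
time_s: 10.75
position: [0.6516, 0.4243, 0.0715]
tcp_rot: [[-0.0, 1.0, -0.001], [0.818, -0.0, -0.575], [-0.575, -0.001, -0.818]]
force: [-1.1, 0.6, -1.6]
opening: 0.162
grasp_force: 30.0
rod now [0.6516 0.3806 0.0042] head -90.01 tilt nan crook [0.6515 0.2276 0.0094]
d [0.0027, -0.0016, 0.0051] [-0.05, 0.04, 0.03]
```

```bash
python3 steer.py '.0015 0 .0025 0 0 0 0;.003 0 .0045 0 0 0 0;.003 0 .0045 0 0 0 0;.003 0 .0045 0 0 0 0'; python3 rodplan.py 2>/dev/null
```

```text
time_s: 11.15
position: [0.6512, 0.4243, 0.0656]
tcp_rot: [[-0.001, 1.0, -0.001], [0.818, 0.0, -0.575], [-0.575, -0.002, -0.818]]
force: [-2.2, 1.3, -0.4]
opening: 0.16
grasp_force: 30.0
rod now [ 0.6511  0.3806 -0.0016] head -89.98 tilt nan crook [0.6511 0.2276 0.0035]
```

```bash
python3 steer.py '0 0 0 0 0 0 .7;0 0 0 0 0 0 .7;0 0 0 0 0 0 .7;0 0 0 0 0 0 .7;0 0 0 0 0 0 .7;0 0 0 0 0 0 .7;0 0 -.02 0 0 0 .7;0 0 -.05 0 0 0 .7;0 0 -.09 0 0 0 .7;0 0 -.13 0 0 0 .7;0 0 -.17 0 0 0 .7;0 0 -.17 0 0 0 .7'
cat > see.py <<'E'
from h import *
from scipy.spatial.transform import Rotation as Ro
import sys
def mask(d,kind):
    hsv=cv2.cvtColor(d["color"],cv2.COLOR_RGB2HSV)
    return cv2.inRange(hsv,(10,90,120),(28,255,255)) if kind=="wood" else cv2.inRange(hsv,(5,8,150),(30,75,255))
if __name__=="__main__":
    p=np.array([.576,.07,.30]);Rt=np.array([[0,1,0],[1,0,0],[0,0,-1.]])
    st=bot.read_state();R0=np.array(st["tcp_rot"]);print((R0.T@(p-st["position"])).round(4),np.degrees(Ro.from_matrix(R0.T@Rt).as_rotvec()).round(2))
E
python3 see.py
```

```text
time_s: 12.35
position: [0.6494, 0.5242, 0.206]
tcp_rot: [[-0.003, 1.0, 0.0], [0.819, 0.003, -0.574], [-0.574, -0.002, -0.819]]
force: [-0.7, 1.5, 0.5]
opening: 0.7
grasp_force: 0.0
[-0.4256 -0.0749  0.1838] [-0.04 35.04  0.19]
```

```bash
python3 steer.py '-.041 -.012 .01 0 3.5 0 .7;-.082 -.024 .02 0 7 0 .7;-.123 -.036 .03 0 10.5 0 .7;-.164 -.048 .04 0 14 0 .7;-.205 -.06 .05 0 17.5 0 .7;-.246 -.071 .06 0 21 0 .7;-.288 -.083 .07 0 24.5 0 .7;-.329 -.095 .08 0 28 0 .7;-.37 -.107 .09 0 31.5 0 .7;-.411 -.119 .1 0 35 0.2 .7;-.411 -.119 .1 0 35 .2 .7;-.411 -.119 .1 0 35 .2 .7;-.411 -.119 .1 0 35 .2 .7'
python3 - <<'E'
from see import *
import pickle
ds={n:snap(n) for n in("wrist","scene","side")};pickle.dump(ds,open("d5.pkl","wb"))
for n,d in ds.items():
  for kind,z0 in(("wood",.016),("jar",.08)):
    for c in cv2.findContours(mask(d,kind),cv2.RETR_EXTERNAL,cv2.CHAIN_APPROX_NONE)[0]:
      if cv2.contourArea(c)<150 or len(c)<20: continue
      pts=np.array([onz(d,*q[0],z0)[:2] for q in c],np.float32);(x,y),r=cv2.minEnclosingCircle(pts)
      if .3<x<.75 and -.02<y<.5: print(n,kind,cv2.contourArea(c),"c",round(x,4),round(y,4),"r",round(r,4),"box",pts.min(0).round(4),pts.max(0).round(4))
E
```

```text
time_s: 13.65
position: [0.5329, 0.1283, 0.3583]
tcp_rot: [[0.004, 1.0, -0.002], [1.0, -0.004, -0.002], [-0.002, -0.002, -1.0]]
force: [-1.5, 0.4, -0.5]
opening: 0.697
grasp_force: 0.0
wrist wood 407.5 c 0.4158 0.0015 r 0.0306 box [ 0.3894 -0.0242] [0.4421 0.0292]
wrist wood 2294.0 c 0.5751 0.1535 r 0.0499 box [0.5262 0.1062] [0.6245 0.203 ]
wrist jar 76339.0 c 0.4386 0.1507 r 0.3445 box [ 0.113  -0.0561] [0.7226 0.3508]
scene jar 577.0 c 0.4253 0.1828 r 0.0555 box [0.3779 0.1297] [0.4781 0.2296]
side wood 455.5 c 0.5739 0.1562 r 0.0528 box [0.5243 0.1078] [0.6245 0.2089]
side jar 64786.5 c 0.5155 -0.0014 r 0.9005 box [-0.318  -0.6392] [1.3769 0.7525]
```

Run:
```python
from see import *
import pickle
ds=pickle.load(open("d5.pkl","rb"))
for n,d in ds.items():
  hsv=cv2.cvtColor(d["color"],cv2.COLOR_RGB2HSV)
  a=proj(d,(.427,.181,.08)).astype(int); print(n,a)
  v0=max(a[1]-34,0)
  for dv in (0,): print("row",[tuple(hsv[a[1],min(max(u,0),511)].tolist()) for u in range(a[0]-70,a[0]+71,7)])
  print("col",[tuple(hsv[min(v,383),min(max(a[0],0),511)].tolist()) for v in range(max(a[1]-60,0),a[1]+61,6)])
```

```text
wrist [188 125]
row [(26, 56, 174), (27, 55, 181), (27, 54, 180), (26, 57, 174), (27, 54, 183), (27, 53, 182), (32, 34, 234), (19, 61, 104), (20, 57, 111), (29, 28, 245), (29, 27, 245), (29, 27, 245), (30, 26, 245), (30, 26, 245), (30, 26, 245), (22, 55, 140), (26, 60, 187), (26, 57, 183), (26, 59, 178), (26, 56, 167), (23, 105, 224)]
col [(26, 57, 178), (27, 54, 184), (25, 58, 166), (26, 52, 168), (26, 53, 163), (31, 40, 228), (23, 56, 156), (29, 27, 245), (29, 27, 245), (29, 26, 245), (29, 27, 245), (29, 27, 245), (29, 27, 245), (29, 30, 243), (18, 62, 115), (24, 51, 164), (26, 58, 179), (28, 53, 186), (27, 57, 175), (25, 58, 171), (25, 64, 178)]
scene [261 255]
row [(23, 85, 135), (25, 48, 91), (24, 95, 163), (23, 107, 158), (22, 131, 212), (22, 130, 214), (22, 131, 214), (20, 132, 193), (20, 72, 216), (19, 77, 215), (19, 78, 209), (19, 81, 169), (19, 85, 117), (25, 85, 181), (24, 93, 165), (24, 83, 166), (23, 94, 171), (24, 87, 182), (25, 86, 175), (24, 89, 167), (24, 94, 155)]
col [(24, 90, 181), (26, 85, 183), (23, 81, 179), (25, 87, 182), (24, 90, 172), (24, 92, 180), (24, 91,
[... 172 characters left out ...]
(53, 24, 232), (72, 31, 227), (81, 31, 216)]
side [259 249]
row [(27, 64, 174), (26, 62, 173), (28, 61, 188), (23, 98, 221), (15, 133, 127), (22, 98, 217), (22, 99, 220), (27, 59, 177), (20, 53, 196), (20, 54, 218), (19, 55, 196), (21, 50, 137), (24, 48, 223), (28, 54, 161), (26, 52, 161), (26, 62, 168), (28, 56, 179), (27, 59, 187), (27, 55, 161), (28, 59, 165), (27, 60, 170)]
col [(26, 66, 174), (31, 37, 180), (28, 59, 178), (66, 13, 189), (27, 57, 185), (27, 56, 179), (27, 59, 177), (27, 63, 179), (28, 54, 178), (19, 52, 197), (19, 55, 196), (22, 50, 218), (20, 52, 198), (20, 57, 198), (19, 55, 200), (27, 59, 173), (29, 54, 157), (72, 85, 181), (64, 27, 207), (43, 22, 164), (28, 56, 173)]
```

```bash
cat > jar.py <<'E'
from see import *
def jar(d,z=.08,guess=(.427,.181)):
    hsv=cv2.cvtColor(d["color"],cv2.COLOR_RGB2HSV);m=cv2.inRange(hsv,(0,0,205),(40,47,255))
    a=proj(d,(*guess,z)).astype(int);r=np.linalg.norm(proj(d,(guess[0]+.065,guess[1],z))-a).astype(int);w=np.zeros_like(m);cv2.circle(w,a.tolist(),int(r),255,-1);m&=w
    ys,xs=np.nonzero(m);pts=np.array([onz(d,u,v,z)[:2] for u,v in zip(xs,ys)],np.float32)
    h=cv2.convexHull(pts)[:,0];A=np.c_[2*h,np.ones(len(h))];s=np.linalg.lstsq(A,(h**2).sum(1),rcond=None)[0]
    return cv2.minEnclosingCircle(pts),s[:2],np.sqrt(s[2]+s[0]**2+s[1]**2),pts.min(0),pts.max(0)
if __name__=="__main__":
    import pickle
    d=pickle.load(open("d5.pkl","rb"))["wrist"]; print(jar(d)); d=pickle.load(open("d1.pkl","rb"))["wrist"]; print(jar(d))
    st=bot.read_state();print(np.array(st["tcp_rot"]).T@(np.array([.5751,.1535,.12])-st["position"]))
    S=pickle.load(open("d5.pkl","rb"))["scene"];print(proj(S,(.58,.15,.044)))
    hsv=cv2.cvtColor(S["color"],cv2.COLOR_RGB2HSV)
    # knob: darker brown in wrist
    W=pickle.load(open("d5.pkl","rb"))["wrist"];hw=cv2.cvtColor(W["color"],cv2.COLOR_RGB2HSV)
    for n,D,H in(("w",W,hw),("s",S,hsv)):
        a=proj(D,(.575,.1535,.044)).astype(int);m=cv2.inRange(H,(0,120,40),(17,255,200));w=np.zeros_like(m);cv2.circle(w,a.tolist(),25,255,-1);m&=w
        ys,xs=np.nonzero(m)
        if len(xs): print(n,a,len(xs),xs.min(),xs.max(),ys.min(),ys.max(),onz(D,xs.mean(),ys.mean(),.044))
E
python3 jar.py
```

```text
(((0.4292936325073242, 0.17803385853767395), 0.04975035786628723), array([0.42902632, 0.1777359 ]), np.float64(0.04904168360526797), array([0.3797933 , 0.12968461], dtype=float32), array([0.4774557 , 0.22612803], dtype=float32))
(((0.429740309715271, 0.17823505401611328), 0.04999762400984764), array([0.42959213, 0.17800813]), np.float64(0.04897231433002145), array([0.38094178, 0.12836087], dtype=float32), array([0.47810704, 0.22693168], dtype=float32))
[0.02466828 0.04301124 0.23787383]
[225.64858307 243.02343914]
w [281 140] 127 275 286 133 145 [0.5739334  0.15521114 0.044     ]
s [226 244] 57 224 230 243 252 [0.56564103 0.1668736  0.044     ]
```

```bash
python3 steer.py '.01 .02 .045 0 0 0 .7;.02 .04 .09 0 0 0 .7;.0247 .043 .135 0 0 0 .7;.0247 .043 .18 0 0 0 .7;.0247 .043 .22 0 0 0 .7;.0247 .043 .238 0 0 0 .7;.0247 .043 .238 0 0 0 .7;.0247 .043 .238 0 0 0 .7'
python3 - <<'E'
from h import *
st=bot.read_state();print(np.array(st["tcp_rot"]).T@(np.array([.5748,.1540,.022])-st["position"]))
E
```

```text
time_s: 14.6
position: [0.5757, 0.1532, 0.1206]
tcp_rot: [[0.002, 1.0, -0.002], [1.0, -0.002, -0.002], [-0.002, -0.002, -1.0]]
force: [-0.7, 0.0, -0.1]
opening: 0.694
grasp_force: 0.0
[ 0.00102612 -0.00076412  0.09857139]
```

```bash
python3 steer.py '0 0 .04 0 0 0 .7;.001 -.001 .07 0 0 0 .7;.001 -.001 .09 0 0 0 .7;.001 -.001 .0985 0 0 0 .7;.001 -.001 .0985 0 0 0 .7;.001 -.001 .0985 0 0 0 .5;.001 -.001 .0985 0 0 0 0;.001 -.001 .0985 0 0 0 0;.001 -.001 .0985 0 0 0 0;.001 -.001 .0985 0 0 0 0;.001 -.001 .0985 0 0 0 0;.001 -.001 .0985 0 0 0 0;.001 -.001 .0985 0 0 0 0;.001 -.001 .0985 0 0 0 0'
```

```text
time_s: 16.0
position: [0.5745, 0.1528, 0.0226]
tcp_rot: [[0.003, 1.0, -0.001], [1.0, -0.003, -0.002], [-0.002, -0.001, -1.0]]
force: [-2.0, 0.2, 1.9]
opening: 0.267
grasp_force: 30.0
```

```bash
python3 steer.py '0 0 -.03 0 0 0 0;0 0 -.07 0 0 0 0;0 0 -.11 0 0 0 0;.005 -.03 -.125 0 0 0 0;.01 -.06 -.125 0 0 0 0;.015 -.09 -.125 0 0 0 0;.02 -.12 -.125 0 0 0 0;.0242 -.1445 -.125 0 0 0 0;.0242 -.1445 -.125 0 0 0 0;.0242 -.1445 -.125 0 0 0 0'
python3 - <<'E'
from jar import *
import pickle
ds={n:snap(n) for n in("wrist","scene","side")};pickle.dump(ds,open("d6.pkl","wb"))
st=bot.read_state();print(st["position"],st["opening"]); zb=st["position"][2]-.0226
for n,d in ds.items():
  for c in cv2.findContours(mask(d,"wood"),cv2.RETR_EXTERNAL,cv2.CHAIN_APPROX_NONE)[0]:
    if cv2.contourArea(c)<100: continue
    pts=np.array([onz(d,*q[0],zb+.016)[:2] for q in c],np.float32);(x,y),r=cv2.minEnclosingCircle(pts)
    if .3<x<.55 and .05<y<.35: print(n,"lid",round(x,4),round(y,4),round(r,4),pts.min(0),pts.max(0))
st=bot.read_state();print("d",np.array(st["tcp_rot"]).T@(np.array([.4295,.177,.1])-st["position"]))
E
```

```text
time_s: 17.0
position: [0.4296, 0.1779, 0.1475]
tcp_rot: [[0.003, 1.0, -0.002], [1.0, -0.003, -0.002], [-0.002, -0.002, -1.0]]
force: [-1.0, 0.0, -2.7]
opening: 0.273
grasp_force: 30.0
[0.43134167 0.17773822 0.14755224] 0.2661458732616756
wrist lid 0.4396 0.1026 0.1104 [0.3292956  0.10168317] [0.54987264 0.11721125]
wrist lid 0.4306 0.1342 0.016 [0.41465268 0.13033918] [0.44643673 0.13630556]
wrist lid 0.3943 0.1434 0.0167 [0.3914193  0.12687747] [0.39592102 0.15992804]
wrist lid 0.4653 0.1453 0.0188 [0.46109203 0.12688664] [0.46953765 0.1638106 ]
wrist lid 0.4304 0.1805 0.0489 [0.381807   0.15676041] [0.47923473 0.2285444 ]
wrist lid 0.3084 0.2986 0.0068 [0.30183148 0.29395843] [0.3149234  0.30310836]
side lid 0.43 0.1817 0.0526 [0.38184983 0.13228557] [0.48047078 0.23417887]
d [-0.0006564  -0.00182244  0.04755418]
```

```bash
python3 steer.py '-.0005 -.001 .012 0 0 0 0;-.0005 -.001 .025 0 0 0 0;-.0005 -.001 .035 0 0 0 0;-.0005 -.001 .042 0 0 0 0;-.0005 -.001 .047 0 0 0 0;-.0005 -.001 .047 0 0 0 0;-.0005 -.001 .047 0 0 0 0'
```

```text
time_s: 17.85
position: [0.4293, 0.1772, 0.1006]
tcp_rot: [[0.003, 1.0, -0.001], [1.0, -0.003, -0.002], [-0.002, -0.001, -1.0]]
force: [-2.6, -0.2, -1.6]
opening: 0.268
grasp_force: 30.0
```

```bash
python3 steer.py '0 0 .002 0 0 0 0;0 0 .004 0 0 0 0;0 0 .0055 0 0 0 0;0 0 .0055 0 0 0 0;0 0 .0055 0 0 0 0'
```

```text
time_s: 18.35
position: [0.429, 0.1772, 0.0951]
tcp_rot: [[0.003, 1.0, -0.002], [1.0, -0.003, -0.002], [-0.002, -0.002, -1.0]]
force: [-1.2, -0.3, -1.9]
opening: 0.271
grasp_force: 30.0
```

```bash
python3 steer.py '0 0 .001 0 0 0 0;0 0 .001 0 0 0 0;0 0 .001 0 0 0 .3;0 0 .001 0 0 0 .45;0 0 .001 0 0 0 .7;0 0 .001 0 0 0 .7;0 0 .001 0 0 0 .7;0 0 .001 0 0 0 .7;0 0 .001 0 0 0 .7;0 0 -.03 0 0 0 .7;0 0 -.07 0 0 0 .7;0 0 -.11 0 0 0 .7;0 0 -.15 0 0 0 .7;-.04 0 -.19 0 0 0 .7;-.08 0 -.2 0 0 0 .7;-.1 0 -.2 0 0 0 .7;-.1 0 -.2 0 0 0 .7;-.1 0 -.2 0 0 0 .7'
python3 - <<'E'
from jar import *
import pickle
ds={n:snap(n) for n in("wrist","scene","side")};pickle.dump(ds,open("d7.pkl","wb"))
print(bot.read_state()["position"])
for z in(.0,.08,.088,.096):
 for n,d in ds.items():
  for c in cv2.findContours(mask(d,"wood"),cv2.RETR_EXTERNAL,cv2.CHAIN_APPROX_NONE)[0]:
    if cv2.contourArea(c)<100: continue
    pts=np.array([onz(d,*q[0],z)[:2] for q in c],np.float32);(x,y),r=cv2.minEnclosingCircle(pts)
    if .33<x<.5 and .12<y<.28: print(z,n,"lid",round(x,4),round(y,4),round(r,4))
# rod foot: dark blue-grey
W=ds["wrist"];rr=proj(W,(.651,.2276,.005));print("crook px",rr)
for k in((.637,.3806),(.651,.3806)): print(proj(ds["side"],(*k,.003)))
hsv=cv2.cvtColor(ds["side"]["color"],cv2.COLOR_RGB2HSV);m=cv2.inRange(hsv,(90,20,20),(130,255,130));
for c in cv2.findContours(m,cv2.RETR_EXTERNAL,cv2.CHAIN_APPROX_NONE)[0]:
  if cv2.contourArea(c)>60:
    pts=np.array([onz(ds["side"],*q[0],.005)[:2] for q in c])
    if pts[:,1].min()>.05 and pts[:,0].min()>.5: print("rod",pts.min(0),pts.max(0))
E
```

```text
time_s: 20.15
position: [0.4287, 0.0776, 0.2951]
tcp_rot: [[0.005, 1.0, -0.002], [1.0, -0.005, -0.001], [-0.001, -0.002, -1.0]]
force: [-1.8, 0.2, 0.0]
opening: 0.7
grasp_force: 0.0
[0.42861161 0.07841488 0.29473928]
0.0 wrist lid 0.4297 0.1817 0.0613
0.0 scene lid 0.462 0.2722 0.0503
0.08 wrist lid 0.4298 0.1778 0.0506
0.08 side lid 0.4315 0.1742 0.0521
0.088 wrist lid 0.4298 0.1774 0.0495
0.088 side lid 0.4288 0.1823 0.0517
0.096 wrist lid 0.4298 0.1771 0.0484
0.096 side lid 0.4261 0.1904 0.0513
crook px [404.85435856  57.6536509 ]
[173.89201377 296.37336633]
[169.77198259 295.28650679]
rod [0.62581947 0.37066072] [0.67950309 0.42908735]
```

```bash
python3 -c "
from rig import bot;print(bot.hand_in())"
```

```text
the job is handed in; nothing more can be done
None
```

I handed the job in at about 20 s of the 58 s allowed: the lid was drawn out with the rod and set on the jar (last camera check: centred to about 1 mm, at rim height), and the rod stands on its foot clear of the rack; the judge returned no score, and I didn't re-measure the mug or spice jar.

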